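# Unpack the pepper mill from the flapped carton

### The arm

A 6-joint arm with a two-finger parallel gripper is mounted at the origin on the work surface. World frame = base frame: x ahead of the robot, y to its left, z up, the work surface at z = 0. Lengths are in m, angles in rad, forces in N, time in s.
With the tool pointing down it reaches from about 0.375 to 0.9 m from the base axis. Payload 3.1 kg.
Tool frame: the origin (TCP) lies between the finger pads; the fingertips stand 22 mm ahead of it and the grasp point (between the pads) lies 3 mm ahead of it; z points along the fingers, y is the line along which they close (so a half turn about z gives the same grasp; the last joint's range is limited). The gripper opens to 85 mm and grips with 20 to 120 N. Pads are 22 mm wide; open, the fingers measure 114 mm over their backs; the gripper's body (76 mm by 85 mm) begins 54 mm behind the grasp point. The pads swing forward as they close: fully open they stand 13 mm farther back than shut.
Start: joints at [0.93, 0.527, 1.433, -0, 1.181, -0.178], TCP at [0.278, 0.56, 0.253] pointing down, gripper open.
Joint ranges: [-3.08, 3.08], [-0.75, 2.2], [0.22, 2.44], [-1.43, 4.57], [0, 2.65], [-2.85, 2.85]. Speed limits (rad/s): [2.79, 2.79, 3.14, 3.14, 3.14, 3.14].

### API

Orientations are given as a 3x3 rotation matrix whose columns are the frame's x, y, z axes.
In Python, from cell import * gives the robot as it stands. The module is installed in compiled form; this text tells all that it offers.
- The arm moves only by the tool jog_arm, never from a script. Its argument "plan" is a list of rows, each a list of 3 entries, a list of its own where there are three numbers: the opening, from -1 (shut) to 1 (fully open), then the shift along the tool's x, y, z in units of 60 cm (1.0 is 60 cm), then the turn about the tool's z in units of 90 degrees (1.0 is 90 degrees). A call has 1 to 10 rows; each row is the pose to reach, as a shift and turn from the pose commanded when the call began, along the tool's axes at that moment; what a row does not reach only later rows make up. A row lasts 1/12 s, in which the tool goes at most 41.7 mm and 7.16 degrees, less where a joint would pass 70% of its speed; a pose out of reach is approached as far as the arm can. A call with a number of a shift or a turn outside -1 to 1 is refused whole. A call with a gripper value outside its range is refused whole. The fingers move at their own pace and stop on an object; "squeeze" is the grip in N (left out, the last holds). Time passes only in rows, so rows that repeat a pose let the fingers close. It gives the time, the measured TCP pose, the force, the opening and the grip force at its end, in the units of the state.
- get_state(): the state, without advancing time (a new reading comes with each control period).
- capture(name): name is "side" or "top" or "wrist"; returns a dict with "color" (384x512x3 uint8, red, green, blue), "camera_matrix" (3x3 intrinsics, pixels), "R" (3x3) and "t" (3): a world point X has camera coordinates R X + t. Camera axes: x right, y down, z forward; pixel columns grow to the right and rows downward; lengths in m; the calibration is good to about 2 mm. A picture is of the moment at which its call begins. There is no depth.
- hand_in(): hands the job in; it is judged then, once.
The state is a dict: "time": time; "qpos": joint angles; "qd": joint speeds; "joint_efforts": joint torques, N m; "ee_pos": TCP position; "tcp_rot": TCP orientation; "wrist_force": force on the tool from outside, world axes, zero at the start; "torque": the same for the moment, N m; "opening": finger opening in m; "grip_force": force on a finger pad.
Only numpy, scipy, OpenCV 4.12 (cv2) and the standard library are available. Lean on these libraries where they do the work, as an engineer would, in place of code of your own. Each camera call takes 0.05 s, during which the arm holds its last target. There are 200 camera calls.

### The job

Unpack the new pepper mill: take the canister off the carton and stand it on the counter or the cork mat (not on the serving board), then fold both carton flaps well back past upright so that they stay open. Lift the mill out and lay it down on its side on the cork mat, letting go of it; then take it again another way and stand it upright, head up, wholly on the wooden serving board beside the salt mill, without upsetting anything else, and leave the flaps open and the canister standing.

Things in the scene. Friction and masses are not known exactly. Their poses are not given: they have to be found in the camera images.
- carton: Open-topped cardboard carton fixed to the counter, outer 188 (x) x 184 (y) x 80 high, walls and floor 4 mm. Origin: centre of its underside, z up. Two 4 mm thick flaps hinge on its long rims (+y and -y) and close the mouth but for a 20 mm slit along carton x. Hinge lines run along x at y = +90 and -90 mm, z = 80 mm.
- flap_left (a joint): Angle of the flap on the carton's +y rim (rad): 0 shut flat, 1.57 upright, limit 2.6 folded back outside. 184 long (x), 80 mm from hinge to free edge. Its springy crease lifts it by itself to about 0.7 once nothing weighs on it; beyond that less than 1 N at the free edge swings it on, and it stays where it is left from about 0.7 to 2.4.
- flap_right (a joint): The same for the flap on the carton's -y rim.
- flap_left_edge (a point): Middle of the free edge of the left flap. With both flaps sprung up, the free edges stand about 130 mm above the counter and 57 mm apart: shut fingers fit down between them, tips about 35 to 40 mm above the rim, and open a flap by moving outward over its hinge line.
- flap_right_edge (a point): Middle of the free edge of the right flap.
- canister: White ceramic canister with a wooden lid, a round upright jar 60 mm in diameter and 80 mm high (lid: the top 14 mm), about 0.3 to 0.5 kg, standing on the shut flaps across the slit (its foot 84 mm above the counter). Origin: centre of its underside, z up.
- mill: Dark wooden pepper mill, 0.15 to 0.28 kg, lying on the carton's floor, hidden until the flaps open. Origin: centre of its base face; own x runs from base to head. Square body 44 x 44, 110 mm long, neck 20 in diameter to x = 120, round head 32 in diameter to x = 140. Lying, its axis is 22 mm above its support and its head points roughly to carton +x; upright, its x points up.
- mill_mid (a point): Point on the mill's axis 55 mm from its base, in the middle of its square body.
- mat: Flat cork mat fixed to the counter, 200 (x) x 220 (y) x 4 mm thick. Origin: centre of its underside. It lies to one side of the carton, left or right.
- board: Pale wooden serving board fixed to the counter, 200 (x) x 120 (y) x 12 mm thick, on the other side of the carton. Origin: centre of its underside. The salt mill stands on its +x half; the -x half is free.
- salt_mill: Dark wooden salt mill standing upright on the serving board, about 65 mm to +x of the centre of the board: square body 44 x 44 x 80 mm, with neck and head 110 mm high in all. Leave alone. Origin: centre of its underside.
- mug: White mug, 80 mm across, 90 high, near the robot. Leave alone. Origin: underside.
- spice_jar: Glass jar with steel lid, 42 mm across, 85 high, beyond the carton. Leave alone. Origin: underside.
- tin: Plain steel tin, 60 mm across, 70 high, beyond the carton. Leave alone. Origin: underside.
- bowl: Blue bowl, 120 mm across, 50 high, beyond the carton to the left. Leave alone. Origin: underside.
Not all that is in view belongs to the job. What is shaped like the canister but purple is not meant. Several things have the shape of the board; the one meant has the colours described above.

How it is judged:
By the outcome, as a careful person would: the job done as asked, in the order asked, and still so for the second after the job is handed in, with the robot touching nothing.
It also fails if it takes over 72 s, if anything falls off the work surface, if the arm or the gripper's body presses on something with over 40 N, if the wrist force passes 120 N, or if a joint passes its speed limit or range.

## Working session

There is one attempt and no reset: what is moved stays moved. The work goes in short steps, Python scripts to look and compute and a tool call to move; the robot and the scene stay as the last step left them, time stands still between calls to the robot, and variables do not carry over. Pictures are saved under pics/ and viewed, at most 10 in all, crops included, and the job is handed in when it is done.

Besides the shell and the picture viewer there is one more tool, called by a JSON object that holds its "api" and its "payload", one argument or row to a line. jog_arm: Moves the arm, as the interface text tells. Shifts and turns lie within -1 to 1; 1 stands for 60 cm of shift or 90 degrees of turn. Its arguments: {"type":"object","properties":{"plan":{"type":"array","items":{"type":"array"}},"squeeze":{"type":"number"}},"required":["plan"]}

```bash
mkdir -p pics
cat > h.py <<'E'
from cell import *
import numpy as np, cv2
def cap(n):
    c=capture(n); c['bgr']=cv2.cvtColor(c['color'],cv2.COLOR_RGB2BGR); return c
def ray(c,u,v):
    d=c['R'].T@np.linalg.inv(c['camera_matrix'])@np.array([u,v,1.0]); return -c['R'].T@c['t'],d
def onz(c,u,v,z):
    o,d=ray(c,u,v); return o+d*(z-o[2])/d[2]
def pix(c,X):
    p=c['camera_matrix']@(c['R']@np.array(X)+c['t']); return p[:2]/p[2]
E
python3 - <<'E'
from h import *
a=cap('top');b=cap('side')
for n,c in(('top',a),('side',b)):
    cv2.imwrite(f'pics/{n}0.png',c['bgr']); print(n,-c['R'].T@c['t'],c['R'][2],c['camera_matrix'][0,0])
    np.savez(n+'0.npz',**c)
s=get_state();print(s['time'],s['ee_pos'],s['tcp_rot'].round(2) if hasattr(s['tcp_rot'],'round') else s['tcp_rot'])
E
```

```text
top [ 0.30784923 -0.01125436  0.96416132] [ 0.20799779  0.00621726 -0.97810954] 352.18992723651684
side [ 0.44764417 -0.76680749  1.04894754] [ 0.03879214  0.61902286 -0.78441435] 438.6857380306538
0.1 [0.27807423 0.55905978 0.25241626] [[-0.9   0.45 -0.  ]
 [ 0.45  0.9  -0.  ]
 [ 0.   -0.   -1.  ]]
```

View pics/top0.png

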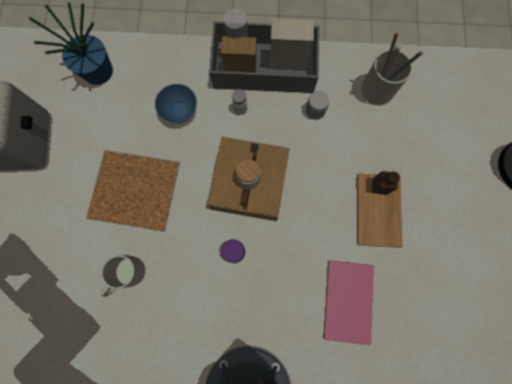

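View pics/side0.png

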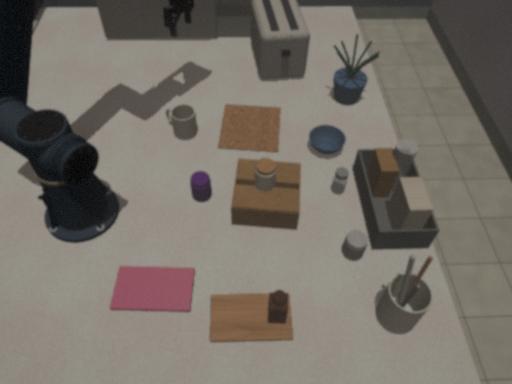

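Top view: canister candidates are the white jar with a wooden lid on the carton (248,174) and a purple jar (232,250). Board candidates are the wooden one with the salt mill (380,210) and a pink one (349,302). I choose the white jar and the wooden board. The mat is at (134,190), on the left, and the carton at (249,178).

Run:
```python
from h import *
a=dict(np.load('top0.npz'));b=dict(np.load('side0.npz'))
hsv=cv2.cvtColor(a['bgr'],cv2.COLOR_BGR2HSV)
m=((hsv[...,1]>85)&(hsv[...,0]<25)).astype(np.uint8)*255
def rect(box,z,name,k=9):
    x0,y0,x1,y1=box; mm=np.zeros_like(m); mm[y0:y1,x0:x1]=m[y0:y1,x0:x1]
    mm=cv2.morphologyEx(mm,cv2.MORPH_CLOSE,np.ones((k,k)))
    cs=cv2.findContours(mm,0,2)[0]; c=max(cs,key=cv2.contourArea)
    P=np.array([onz(a,u,v,z)[:2] for u,v in c[:,0]+0.0],np.float32)
    (cx,cy),wh,ang=cv2.minAreaRect(P); print(name,np.round([cx,cy],4),np.round(wh,4),round(ang,2))
rect((75,140,190,240),.004,'mat'); rect((345,165,415,255),.012,'board'); rect((200,130,300,225),.084,'carton',15)
v=[]
for n,c,bx in(('t',a,(225,145,275,200)),('s',b,(245,150,285,200))):
    x0,y0,x1,y1=bx; v.append(cv2.resize(c['bgr'][y0-20:y1+30,x0-20:x1+30],(400,420),interpolation=cv2.INTER_CUBIC))
cv2.imwrite('pics/crop.png',np.hstack(v))
for n,X in (('o',[.5,0,0]),):print(pix(a,X),pix(b,X))
```

```text
mat [0.4998 0.3472] [0.2171 0.1972] 83.5
board [ 0.481  -0.3342] [0.1168 0.2065] 89.48
carton [0.5311 0.0261] [0.1811 0.1918] 82.82
[257.90803038 195.61329176] [253.69825459 208.09719388]
```

View pics/crop.png

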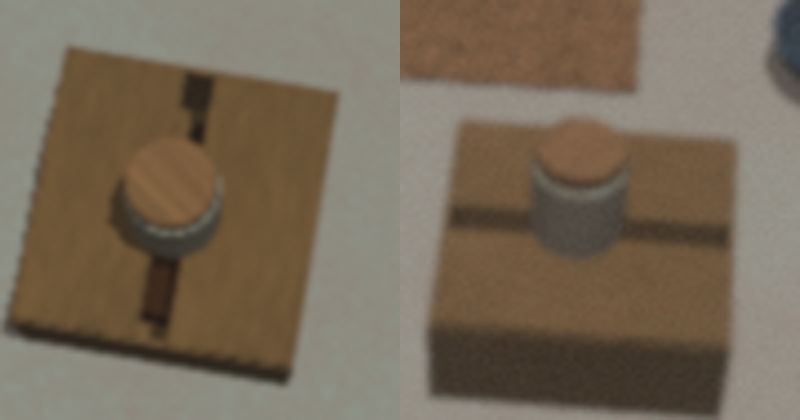

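The crop confirms it: a white jar with a wooden lid stands across the slit, lid centre near (248,170) in top and (265,166) in side. The carton's top corners can be read as well.

Run:
```python
from h import *
a=dict(np.load('top0.npz'));b=dict(np.load('side0.npz'))
T=[(222,136.7),(289.5,148.2),(277,216.3),(207,206.3)]
P=np.array([onz(a,u,v,.084)[:2] for u,v in T]);print('carton top view',P.round(4),P.mean(0))
S=[(225+(60)/4.44,130+122/4.2),(225+335/4.44,130+140/4.2),(225+325/4.44,130+347/4.2),(225+32/4.44,130+325/4.2)]
Q=np.array([onz(b,u,v,.084)[:2] for u,v in S]);print('side',Q.round(4),Q.mean(0))
for R in(P,Q):
  e=[R[i]-R[(i+1)%4] for i in range(4)];print([ (round(float(np.hypot(*x)),3),round(float(np.degrees(np.arctan2(x[1],x[0]))),1)) for x in e])
print('lid',onz(a,248,170.5,.164),onz(b,265.1,165.7,.164))
for n,u,v,z in(('mug',121,271,.09),('purple',232,250,.07),('spice',239,98,.085),('bowl',176,103,.05),('tin',318,101,.07)):print(n,onz(a,u,v,z)[:2].round(3))
# salt mill: dark
for c,bx in((a,(368,165,402,200)),(b,(262,285,295,328))):
  x0,y0,x1,y1=bx;g=c['bgr'][y0:y1,x0:x1].max(2);ys,xs=np.where(g<75);print(xs.min()+x0,xs.max()+x0,ys.min()+y0,ys.max()+y0)
print('salt head',onz(a,391,178,.11)[:2],onz(b,279,295,.11)[:2])
c=np.array([.481,-.334,.012]);
print(pix(a,c),pix(b,c))
# board corners, side
for u,v in((211,297),(291,293),(292,338),(212,341)):print(onz(b,u,v,.012)[:2].round(3))
```

```text
carton top view [[ 0.637   0.1017]
 [ 0.6141 -0.0774]
 [ 0.4326 -0.0516]
 [ 0.4493  0.1263]] [0.53325338 0.02471913]
side [[ 0.4581  0.1206]
 [ 0.6412  0.0991]
 [ 0.6158 -0.0798]
 [ 0.4373 -0.0574]] [0.53808798 0.020618  ]
[(0.181, 82.7), (0.183, -8.1), (0.179, -95.4), (0.189, 172.5)]
[(0.184, 173.3), (0.181, 81.9), (0.18, -7.2), (0.179, -96.6)]
lid [0.52631016 0.02436781 0.164     ] [0.52848167 0.02101362 0.164     ]
mug [0.28 0.32]
purple [0.344 0.057]
spice [0.749 0.064]
bowl [0.743 0.242]
tin [ 0.759 -0.152]
368 399 172 194
268 286 291 322
salt head [ 0.53948662 -0.33179783] [ 0.54253667 -0.32977703]
[379.26064819 207.46710106] [251.70304326 314.6279632 ]
[ 0.38  -0.284]
[ 0.584 -0.28 ]
[ 0.575 -0.395]
[ 0.384 -0.396]
```

```bash
cat >> h.py <<'E'
def go(*targets):
    """targets: (x,y,z,yaw_of_tool_y_deg); prints each leg as shift/0.6 m, turn/90deg, chained"""
    s=get_state(); p=np.array(s['ee_pos']);R=np.array(s['tcp_rot']); yaw=np.degrees(np.arctan2(R[1,1],R[0,1]))
    print('t',round(s['time'],2),'at',p.round(4),'yaw',round(yaw,2),'open',round(s['opening'],4),'grip',round(s['grip_force'],1),'F',np.round(s['wrist_force'],1),'q6',round(s['qpos'][5],2))
    for x,y,z,w in targets:
        a=np.radians(yaw); yv=np.array([np.cos(a),np.sin(a),0]); zv=np.array([0,0,-1.]); xv=np.cross(yv,zv)
        d=np.array([x,y,z])-p; sh=[float(v) for v in (np.array([xv,yv,zv])@d/.6).round(3)]
        tn=-(w-yaw)/90; print(sh,round(tn,3),'rows',int(max(np.ceil(np.linalg.norm(d)/.0417),np.ceil(abs(tn)*90/7.16))))
        p=np.array([x,y,z]);yaw=w
E
python3 - <<'E'
from h import *
go((.41,.28,.25,82.7),(.527,.022,.25,82.7),(.527,.022,.131,82.7),(.527,.022,.27,82.7),(.64,-.22,.27,82.7),(.64,-.22,.05,82.7))
E
```

```text
t 0.1 at [0.2781 0.5591 0.2524] yaw 63.54 open 0.0853 grip 0.0 F [0.4 0.5 0. ] q6 -0.18
[-0.404, -0.318, 0.004] -0.213 rows 8
[-0.248, -0.402, 0.0] -0.0 rows 7
[0.0, 0.0, 0.198] -0.0 rows 3
[0.0, 0.0, -0.232] -0.0 rows 4
[-0.238, -0.376, 0.0] -0.0 rows 7
[0.0, 0.0, 0.367] -0.0 rows 6
```

{"api": "jog_arm", "payload": {
  "plan": [
    [1,[-0.404,-0.318,0.004],-0.213],
    [1,[-0.404,-0.318,0.004],-0.213],
    [1,[-0.404,-0.318,0.004],-0.213],
    [1,[-0.404,-0.318,0.004],-0.213],
    [1,[-0.404,-0.318,0.004],-0.213],
    [1,[-0.404,-0.318,0.004],-0.213],
    [1,[-0.404,-0.318,0.004],-0.213],
    [1,[-0.404,-0.318,0.004],-0.213],
    [1,[-0.404,-0.318,0.004],-0.213]
  ],
  "squeeze": 35
}}

```text
time: 0.85
ee_pos: [0.412, 0.2773, 0.2506]
tcp_rot: [[-0.991, 0.132, -0.0], [0.132, 0.991, -0.001], [-0.0, -0.001, -1.0]]
wrist_force: [-0.4, 1.0, 0.1]
opening: 0.0852
grip_force: 0.0
```

{"api": "jog_arm", "payload": {
  "plan": [
    [1,[-0.248,-0.402,0],0],
    [1,[-0.248,-0.402,0],0],
    [1,[-0.248,-0.402,0],0],
    [1,[-0.248,-0.402,0],0],
    [1,[-0.248,-0.402,0],0],
    [1,[-0.248,-0.402,0],0],
    [1,[-0.248,-0.402,0],0],
    [1,[-0.248,-0.402,0],0]
  ]
}}

```text
time: 1.52
ee_pos: [0.5312, 0.0179, 0.251]
tcp_rot: [[-0.991, 0.132, 0.004], [0.132, 0.991, -0.003], [-0.005, -0.002, -1.0]]
wrist_force: [-0.0, 0.2, -0.7]
opening: 0.0856
grip_force: 0.0
```

Run:
```python
from h import *
go((.527,.022,.131,82.7))
c=cap('wrist');np.savez('w0.npz',**c);cv2.imwrite('pics/w0.png',c['bgr']);print(-c['R'].T@c['t'],pix(c,[.527,.022,.164]),pix(c,[.527,.022,.084]))
```

```text
t 1.52 at [0.5312 0.0179 0.251 ] yaw 82.43 open 0.0856 grip 0.0 F [-0.   0.2 -0.7] q6 -1.61
[0.008, 0.006, 0.2] -0.003 rows 3
[0.45095257 0.02756963 0.37120836] [264.41599095 203.41585271] [262.77678907 173.97365807]
```

View pics/w0.png

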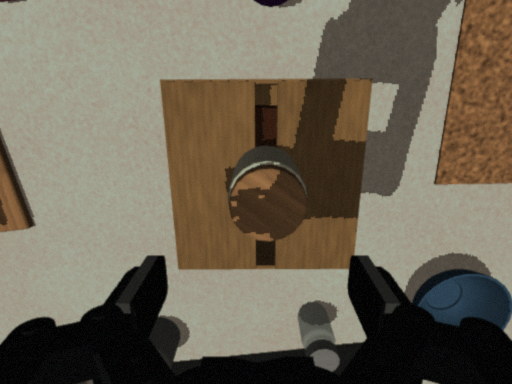

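The wrist view shows the jar lid centred at (267,202), within 2 mm of the prediction (264,203). It lies between the fingers, so I descend and grip.

{"api": "jog_arm", "payload": {
  "plan": [
    [1,[0,0,0.06],0],
    [1,[0,0,0.12],0],
    [1,[0,0,0.17],0],
    [1,[0,0,0.198],0],
    [-1,[0,0,0.198],0],
    [-1,[0,0,0.198],0],
    [-1,[0,0,0.198],0],
    [-1,[0,0,0.198],0],
    [-1,[0,0,0.198],0],
    [-1,[0,0,0.198],0]
  ]
}}

```text
time: 2.4
ee_pos: [0.5279, 0.0228, 0.1331]
tcp_rot: [[-0.992, 0.127, 0.002], [0.127, 0.992, 0.0], [-0.002, 0.0, -1.0]]
wrist_force: [0.4, 0.6, -2.1]
opening: 0.0588
grip_force: 38.3
```

{"api": "jog_arm", "payload": {
  "plan": [
    [-1,[0,0,-0.05],0],
    [-1,[0,0,-0.12],0],
    [-1,[0,0,-0.18],0],
    [-1,[0,0,-0.232],0],
    [-1,[0,0,-0.232],0]
  ]
}}

```text
time: 2.82
ee_pos: [0.5313, 0.0219, 0.2784]
tcp_rot: [[-0.992, 0.127, 0.015], [0.127, 0.992, -0.003], [-0.015, -0.001, -1.0]]
wrist_force: [0.9, -0.5, -3.0]
opening: 0.0591
grip_force: 40.9
```

{"api": "jog_arm", "payload": {
  "plan": [
    [-1,[-0.03,-0.05,0],0],
    [-1,[-0.07,-0.11,0],0],
    [-1,[-0.105,-0.165,0],0],
    [-1,[-0.14,-0.22,0],0],
    [-1,[-0.175,-0.275,0],0],
    [-1,[-0.21,-0.33,0],0],
    [-1,[-0.23,-0.365,0],0],
    [-1,[-0.238,-0.376,0],0],
    [-1,[-0.238,-0.376,0],0],
    [-1,[-0.238,-0.376,0],0]
  ]
}}

```text
time: 3.65
ee_pos: [0.6392, -0.2186, 0.2696]
tcp_rot: [[-0.992, 0.128, -0.003], [0.128, 0.992, 0.003], [0.004, 0.002, -1.0]]
wrist_force: [-0.9, 0.9, -4.4]
opening: 0.0594
grip_force: 40.6
```

{"api": "jog_arm", "payload": {
  "plan": [
    [-1,[0,0,0.05],0],
    [-1,[0,0,0.11],0],
    [-1,[0,0,0.17],0],
    [-1,[0,0,0.23],0],
    [-1,[0,0,0.29],0],
    [-1,[0,0,0.325],0],
    [-1,[0,0,0.34],0],
    [-1,[0,0,0.35],0],
    [-1,[0,0,0.355],0],
    [-1,[0,0,0.355],0]
  ]
}}

```text
time: 4.48
ee_pos: [0.6412, -0.219, 0.0594]
tcp_rot: [[-0.992, 0.126, 0.002], [0.126, 0.992, -0.001], [-0.002, -0.001, -1.0]]
wrist_force: [0.3, 0.4, -4.2]
opening: 0.0591
grip_force: 40.6
```

Run:
```python
from h import *
go((.64,-.22,.05,82.7))
```

```text
t 4.48 at [ 0.6412 -0.219   0.0594] yaw 82.75 open 0.0591 grip 40.6 F [ 0.3  0.4 -4.2] q6 -1.94
[0.002, -0.002, 0.016] 0.001 rows 1
```

{"api": "jog_arm", "payload": {
  "plan": [
    [-1,[0,0,0.006],0],
    [-1,[0,0,0.01],0],
    [-1,[0,0,0.013],0],
    [-1,[0,0,0.015],0],
    [-1,[0,0,0.015],0]
  ]
}}

```text
time: 4.9
ee_pos: [0.6404, -0.2194, 0.0494]
tcp_rot: [[-0.992, 0.127, 0.0], [0.127, 0.992, -0.0], [-0.0, -0.0, -1.0]]
wrist_force: [-0.7, -0.4, -3.9]
opening: 0.059
grip_force: 40.6
```

{"api": "jog_arm", "payload": {
  "plan": [
    [-1,[0,0,0.001],0],
    [-1,[0,0,0.002],0],
    [-1,[0,0,0.003],0],
    [-1,[0,0,0.003],0]
  ]
}}

```text
time: 5.23
ee_pos: [0.6407, -0.2195, 0.0485]
tcp_rot: [[-0.992, 0.127, 0.001], [0.127, 0.992, -0.0], [-0.001, -0.0, -1.0]]
wrist_force: [-1.0, -0.1, 3.8]
opening: 0.0592
grip_force: 41.2
```

{"api": "jog_arm", "payload": {
  "plan": [
    [1,[0,0,0],0],
    [1,[0,0,0],0],
    [1,[0,0,0],0],
    [1,[0,0,0],0],
    [1,[0,0,-0.04],0],
    [1,[0,0,-0.1],0],
    [1,[0,0,-0.17],0],
    [1,[0,0,-0.24],0],
    [1,[0,0,-0.31],0],
    [1,[0,0,-0.36],0]
  ]
}}

```text
time: 6.07
ee_pos: [0.6414, -0.2197, 0.2677]
tcp_rot: [[-0.992, 0.127, 0.004], [0.127, 0.992, -0.002], [-0.005, -0.002, -1.0]]
wrist_force: [0.4, -0.9, 0.0]
opening: 0.0855
grip_force: 0.0
```

{"api": "jog_arm", "payload": {
  "plan": [
    [-1,[0.04,0.06,0],0],
    [-1,[0.08,0.125,0],0],
    [-1,[0.12,0.19,0],0],
    [-1,[0.16,0.26,0],0],
    [-1,[0.2,0.32,0],0],
    [-1,[0.222,0.378,0],0],
    [-1,[0.222,0.378,0],0],
    [-1,[0.222,0.378,0],0]
  ]
}}

```text
time: 6.73
ee_pos: [0.5353, 0.0259, 0.2637]
tcp_rot: [[-0.992, 0.122, -0.001], [0.122, 0.992, 0.001], [0.001, 0.001, -1.0]]
wrist_force: [-0.4, -0.4, 0.6]
opening: 0.0002
grip_force: 0.0
```

Run:
```python
from h import *
go((.536,.022,.139,82.7))
a=cap('top');b=cap('side');c=cap('wrist')
cv2.imwrite('pics/f.png',np.hstack([cv2.resize(b['bgr'][130:360,180:360],(400,512)),cv2.resize(c['bgr'],(400,300)) if 0 else cv2.copyMakeBorder(cv2.resize(c['bgr'],(400,300)),0,212,0,0,0)]))
```

```text
t 6.73 at [0.5353 0.0259 0.2637] yaw 82.98 open 0.0002 grip 0.0 F [-0.4 -0.4  0.6] q6 -1.61
[-0.002, -0.006, 0.208] 0.003 rows 3
```

View pics/f.png

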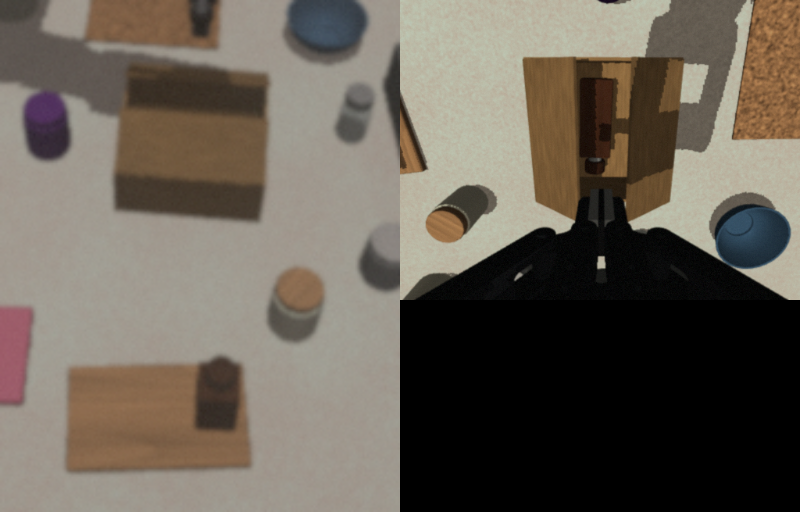

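The canister stands clear at (299,300) in the side crop. Both flaps have sprung up, and the wrist view shows the mill in the carton at (597,125), head towards +x. Next I push the left flap, then the right.

{"api": "jog_arm", "payload": {
  "plan": [
    [-1,[0,-0.005,0.06],0],
    [-1,[0,-0.005,0.12],0],
    [-1,[0,-0.005,0.18],0],
    [-1,[0,-0.005,0.208],0],
    [-1,[0,-0.005,0.208],0]
  ]
}}

```text
time: 7.3
ee_pos: [0.5349, 0.0179, 0.1345]
tcp_rot: [[-0.992, 0.13, -0.008], [0.13, 0.992, 0.001], [0.008, 0.0, -1.0]]
wrist_force: [-0.3, 0.0, -0.4]
opening: -0.0001
grip_force: 0.0
```

{"api": "jog_arm", "payload": {
  "plan": [
    [-1,[0,0.03,0],0],
    [-1,[0,0.06,0],0],
    [-1,[0,0.09,0],0],
    [-1,[0,0.12,0],0],
    [-1,[0,0.15,0],0],
    [-1,[0,0.175,0],0],
    [-1,[0,0.197,0],0],
    [-1,[0,0.197,0],0],
    [-1,[0,0.15,0],0],
    [-1,[0,0.09,0],0]
  ]
}}

```text
time: 8.13
ee_pos: [0.5445, 0.0738, 0.1391]
tcp_rot: [[-0.992, 0.123, 0.002], [0.123, 0.992, 0.0], [-0.002, 0.0, -1.0]]
wrist_force: [-0.7, -0.1, 0.1]
opening: 0.0003
grip_force: 0.0
```

{"api": "jog_arm", "payload": {
  "plan": [
    [-1,[0,-0.06,0],0],
    [-1,[0,-0.11,0],0],
    [-1,[0,-0.14,0],0],
    [-1,[0,-0.17,0],0],
    [-1,[0,-0.2,0],0],
    [-1,[0,-0.23,0],0],
    [-1,[0,-0.26,0],0],
    [-1,[0,-0.287,0],0],
    [-1,[0,-0.287,0],0],
    [-1,[0,-0.24,0],0]
  ]
}}

```text
time: 8.97
ee_pos: [0.5266, -0.0748, 0.1391]
tcp_rot: [[-0.991, 0.134, 0.003], [0.134, 0.991, -0.002], [-0.003, -0.002, -1.0]]
wrist_force: [-0.3, 1.2, -0.2]
opening: 0.0002
grip_force: 0.0
```

{"api": "jog_arm", "payload": {
  "plan": [
    [-1,[0,0.05,-0.03],0],
    [-1,[0,0.1,-0.1],0],
    [0.4,[0.1,0.15,-0.16],0],
    [0.4,[0.15,0.15,-0.22],0],
    [0.4,[0.15,0.15,-0.22],0],
    [0.4,[0.15,0.15,-0.22],0]
  ]
}}

```text
time: 9.47
ee_pos: [0.4439, 0.0334, 0.2745]
tcp_rot: [[-0.992, 0.125, 0.002], [0.125, 0.992, 0.0], [-0.002, 0.001, -1.0]]
wrist_force: [-0.6, 0.3, -0.3]
opening: 0.0484
grip_force: 0.0
```

Run:
```python
from h import *
go((.536,.022,.139,82.7))
a=cap('top');b=cap('side');c=cap('wrist')
for n,k in(('top1',a),('side1',b),('w1',c)): np.savez(n+'.npz',**k)
cv2.imwrite('pics/g.png',np.vstack([np.hstack([cv2.resize(a['bgr'][110:260,170:320],(400,300)),cv2.resize(b['bgr'][130:250,190:350],(400,300))]),cv2.copyMakeBorder(cv2.resize(c['bgr'],(400,300)),0,0,0,400,0)]))
```

```text
t 9.47 at [0.4439 0.0334 0.2745] yaw 82.84 open 0.0484 grip 0.0 F [-0.6  0.3 -0.3] q6 -1.62
[-0.155, 0.0, 0.226] 0.002 rows 4
```

View pics/g.png

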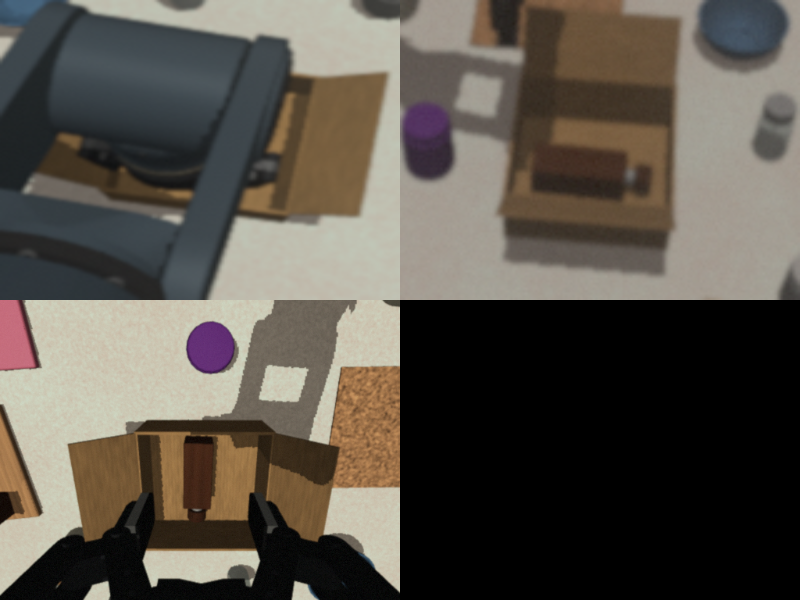

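Both flaps are folded well outward. The mill lies in the carton, with its body at (532–627, 150–198) in the side crop and at (199,475) in the wrist view. Next I measure it.

Run:
```python
from h import *
b=dict(np.load('side1.npz'));c=dict(np.load('w1.npz'))
hsv=cv2.cvtColor(c['bgr'],cv2.COLOR_BGR2HSV)
x0,y0,x1,y1=225,170,285,290
h=hsv[y0:y1,x0:x1];k=c['bgr'][y0:y1,x0:x1]
print(k[60,20:40:4].tolist(),k[60,2].tolist(),k[8:20,28].tolist())
m=((h[...,2]<105)&(h[...,2]>50)&(h[...,1]>110)).astype(np.uint8)
cs=cv2.findContours(m,0,2)[0];q=max(cs,key=cv2.contourArea);print(cv2.boundingRect(q),cv2.contourArea(q))
P=np.array([onz(c,u+x0,v+y0,.048)[:2] for u,v in q[:,0]+.0],np.float32);(cc,wh,an)=cv2.minAreaRect(P);print(cc,wh,an)
cv2.imwrite('m.png',m*255)
# side: body outline corners, top face far edge
for u,v in((190+132/2.5,130+148/2.5),(190+226/2.5,130+152/2.5)):print('side top far',onz(b,u,v,.048)[:2])
for u,v in((190+132/2.5,130+175/2.5),(190+226/2.5,130+182/2.5)):print('side top near',onz(b,u,v,.048)[:2])
# wrist hand-read (crop*1.28, y-300)
for u,v in((185,444),(214,444),(211,508),(184,508)):print('w',onz(c,u*1.28,(v-300)*1.28,.048)[:2])
print('head',onz(c,197*1.28,(513-300)*1.28,.042)[:2])
```

```text
[[24, 40, 67], [24, 40, 70], [21, 37, 65], [23, 36, 62], [19, 32, 61]] [68, 115, 152] [[5, 10, 18], [7, 9, 19], [6, 7, 19], [13, 15, 23], [14, 17, 26], [15, 22, 39], [17, 32, 60], [22, 36, 67], [25, 40, 73], [28, 41, 75], [28, 43, 75], [25, 41, 76]]
(0, 0, 60, 114) 3404.0
(0.5248256325721741, 0.015122614800930023) (0.07468036562204361, 0.14674507081508636) 83.9827880859375
side top far [0.4685944  0.03409985]
side top far [0.57813133 0.02529798]
side top near [ 0.46756387 -0.00553008]
side top near [ 0.57466367 -0.01841452]
w [0.46652665 0.00421321]
w [0.47184391 0.04604789]
w [0.57685872 0.02966815]
w [ 0.57145064 -0.01295225]
head [0.58688786 0.0057733 ]
```

{"api": "jog_arm", "payload": {
  "plan": [
    [0.6,[-0.06,-0.02,0.06],0.02],
    [0.6,[-0.12,-0.02,0.12],0.02],
    [0.6,[-0.134,-0.016,0.18],0.02],
    [0.6,[-0.134,-0.016,0.18],0.02],
    [0.6,[-0.134,-0.016,0.18],0.02]
  ]
}}

```text
time: 10.03
ee_pos: [0.5252, 0.0107, 0.1578]
tcp_rot: [[-0.987, 0.159, -0.009], [0.159, 0.987, 0.002], [0.009, 0.0, -1.0]]
wrist_force: [-0.3, -0.0, 0.4]
opening: 0.0683
grip_force: 0.0
```

Run:
```python
from h import *
go((.524,.014,.036,81),(.524,.014,.25,81),(.485,.35,.25,81),(.485,.35,.036,81))
```

```text
t 10.03 at [0.5252 0.0107 0.1578] yaw 80.84 open 0.0683 grip 0.0 F [-0.3 -0.   0.4] q6 -1.6
[0.003, 0.005, 0.203] -0.002 rows 3
[0.0, 0.0, -0.357] 0.0 rows 6
[0.152, 0.543, 0.0] 0.0 rows 9
[0.0, 0.0, 0.357] 0.0 rows 6
```

{"api": "jog_arm", "payload": {
  "plan": [
    [0.6,[0,0.005,0.06],0],
    [0.6,[0,0.005,0.12],0],
    [0.6,[0,0.005,0.17],0],
    [0.6,[0,0.005,0.195],0],
    [0.6,[0,0.005,0.203],0],
    [-1,[0,0.005,0.205],0],
    [-1,[0,0.005,0.205],0],
    [-1,[0,0.005,0.205],0],
    [-1,[0,0.005,0.205],0],
    [-1,[0,0.005,0.205],0]
  ]
}}

```text
time: 10.87
ee_pos: [0.5271, 0.0141, 0.0409]
tcp_rot: [[-0.987, 0.158, 0.002], [0.158, 0.987, -0.0], [-0.002, -0.0, -1.0]]
wrist_force: [-0.3, -0.0, 2.8]
opening: 0.0435
grip_force: 38.4
```

Run:
```python
from h import *
go((.524,.014,.25,81),(.485,.35,.25,81),(.485,.35,.036,81))
```

```text
t 10.87 at [0.5271 0.0141 0.0409] yaw 80.91 open 0.0435 grip 38.4 F [-0.3 -0.   2.8] q6 -1.6
[0.005, -0.001, -0.348] -0.001 rows 6
[0.152, 0.543, 0.0] 0.0 rows 9
[0.0, 0.0, 0.357] 0.0 rows 6
```

Gripped at 43.5 mm. Lift and carry.

{"api": "jog_arm", "payload": {
  "plan": [
    [-1,[0,0,-0.03],0],
    [-1,[0,0,-0.08],0],
    [-1,[0,0,-0.14],0],
    [-1,[0,0,-0.2],0],
    [-1,[0,0,-0.26],0],
    [-1,[0,0,-0.31],0],
    [-1,[0,0,-0.34],0],
    [-1,[0,0,-0.35],0],
    [-1,[0,0,-0.35],0]
  ]
}}

```text
time: 11.62
ee_pos: [0.527, 0.0142, 0.2516]
tcp_rot: [[-0.987, 0.158, 0.004], [0.158, 0.987, -0.001], [-0.004, -0.0, -1.0]]
wrist_force: [-0.6, -0.4, -1.9]
opening: 0.0435
grip_force: 37.8
```

{"api": "jog_arm", "payload": {
  "plan": [
    [-1,[0.01,0.05,0],0],
    [-1,[0.03,0.11,0],0],
    [-1,[0.05,0.17,0],0],
    [-1,[0.07,0.23,0],0],
    [-1,[0.09,0.29,0],0],
    [-1,[0.11,0.35,0],0],
    [-1,[0.13,0.41,0],0],
    [-1,[0.145,0.47,0],0],
    [-1,[0.152,0.52,0],0],
    [-1,[0.157,0.543,0],0]
  ]
}}

```text
time: 12.45
ee_pos: [0.4833, 0.3541, 0.2472]
tcp_rot: [[-0.988, 0.155, -0.003], [0.155, 0.988, -0.0], [0.003, -0.0, -1.0]]
wrist_force: [-0.8, -0.4, -1.9]
opening: 0.0433
grip_force: 37.7
```

{"api": "jog_arm", "payload": {
  "plan": [
    [-1,[0,0,0.03],0],
    [-1,[0,0,0.09],0],
    [-1,[0,0,0.15],0],
    [-1,[0,0,0.21],0],
    [-1,[0,0,0.27],0],
    [-1,[0,0,0.31],0],
    [-1,[0,0,0.325],0],
    [-1,[0,0,0.333],0],
    [-1,[0,0,0.333],0]
  ]
}}

```text
time: 13.2
ee_pos: [0.4845, 0.3502, 0.0487]
tcp_rot: [[-0.987, 0.158, -0.002], [0.158, 0.987, -0.001], [0.002, -0.001, -1.0]]
wrist_force: [0.6, -1.2, -2.1]
opening: 0.0436
grip_force: 37.6
```

Run:
```python
from h import *
go((.485,.35,.041,81))
```

```text
t 13.2 at [0.4845 0.3502 0.0487] yaw 80.89 open 0.0436 grip 37.6 F [ 0.6 -1.2 -2.1] q6 -0.97
[-0.001, -0.0, 0.013] -0.001 rows 1
```

{"api": "jog_arm", "payload": {
  "plan": [
    [-1,[0,0,0.006],0],
    [-1,[0,0,0.01],0],
    [-1,[0,0,0.013],0],
    [-1,[0,0,0.015],0],
    [-1,[0,0,0.015],0]
  ]
}}

```text
time: 13.62
ee_pos: [0.4851, 0.351, 0.0415]
tcp_rot: [[-0.987, 0.158, 0.001], [0.158, 0.987, 0.0], [-0.001, 0.001, -1.0]]
wrist_force: [-0.5, -0.3, -2.2]
opening: 0.0434
grip_force: 37.7
```

{"api": "jog_arm", "payload": {
  "plan": [
    [-1,[0,0,0.001],0],
    [-1,[0,0,0.002],0],
    [-1,[0,0,0.003],0],
    [-1,[0,0,0.003],0]
  ]
}}

```text
time: 13.95
ee_pos: [0.4852, 0.351, 0.041]
tcp_rot: [[-0.987, 0.158, 0.001], [0.158, 0.987, 0.0], [-0.001, 0.001, -1.0]]
wrist_force: [-1.2, -0.8, 8.8]
opening: 0.0432
grip_force: 39.1
```

{"api": "jog_arm", "payload": {
  "plan": [
    [0.6,[0,0,0],0],
    [0.6,[0,0,0],0],
    [0.6,[0,0,0],0],
    [0.6,[0,0,-0.04],0],
    [0.6,[0,0,-0.1],0],
    [0.6,[0,0,-0.17],0],
    [0.6,[0,0,-0.23],0],
    [0.6,[0,0,-0.25],0],
    [0.6,[0,0,-0.25],0],
    [0.6,[0,0,-0.25],0]
  ]
}}

```text
time: 14.78
ee_pos: [0.4849, 0.3509, 0.1895]
tcp_rot: [[-0.987, 0.158, 0.001], [0.158, 0.987, 0.001], [-0.001, 0.001, -1.0]]
wrist_force: [-0.4, 0.1, -0.0]
opening: 0.0684
grip_force: 0.0
```

Run:
```python
from h import *
go()
b=cap('side');c=cap('wrist');np.savez('w2.npz',**c);np.savez('side2.npz',**b)
cv2.imwrite('pics/l.png',np.hstack([cv2.resize(b['bgr'][70:190,190:310],(360,360)),cv2.resize(c['bgr'],(440,360))]))
```

```text
t 14.78 at [0.4849 0.3509 0.1895] yaw 80.91 open 0.0684 grip 0.0 F [-0.4  0.1 -0. ] q6 -0.97
```

View pics/l.png

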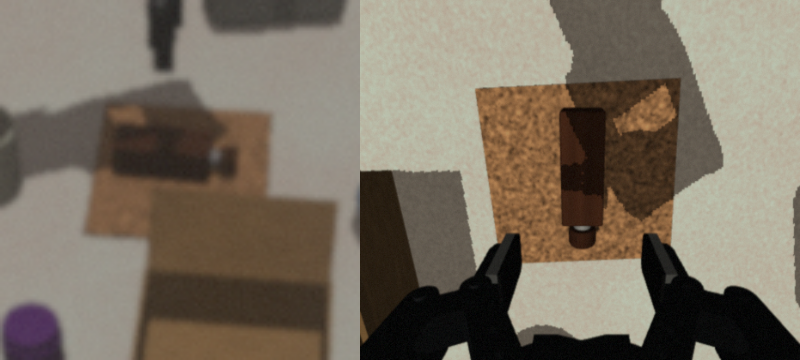

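The mill lies on the mat, with its head at (582,238) in the right panel and its body from y=110 to 226.

Run:
```python
from h import *
c=dict(np.load('w2.npz'));f=lambda x,y:((x-360)*512/440,y*384/360)
for n,x,y,z in(('bodytop end',582,226,.048),('base top',582.5,110,.048),('head end mid',582,248,.026),('head',582,238,.042)):print(n,onz(c,*f(x,y),z)[:2].round(4))
p=np.array([onz(c,*f(561,226),.048),onz(c,*f(603,226),.048)]);print(p.round(4))
```

```text
bodytop end [0.5338 0.3419]
base top [0.4253 0.3597]
head end mid [0.5707 0.3361]
head [0.55   0.3394]
[[0.5303 0.3199 0.048 ]
 [0.5373 0.3639 0.048 ]]
```

Run:
```python
from h import *
go((.5565,.338,.11,80.9),(.5565,.338,.03,80.9))
```

```text
t 14.88 at [0.4837 0.3502 0.1873] yaw 80.91 open 0.0685 grip 0.0 F [ 0.   0.4 -1.4] q6 -0.97
[-0.123, -0.001, 0.129] 0.0 rows 3
[0.0, 0.0, 0.133] -0.0 rows 2
```

{"api": "jog_arm", "payload": {
  "plan": [
    [0.5,[-0.06,0,0.04],0],
    [0.5,[-0.123,-0.001,0.09],0],
    [0.5,[-0.123,-0.001,0.14],0],
    [0.5,[-0.123,-0.001,0.2],0],
    [0.5,[-0.123,-0.001,0.24],0],
    [0.5,[-0.123,-0.001,0.258],0],
    [0.5,[-0.123,-0.001,0.263],0],
    [0.5,[-0.123,-0.001,0.263],0]
  ],
  "squeeze": 20
}}

```text
time: 15.55
ee_pos: [0.5567, 0.3382, 0.0296]
tcp_rot: [[-0.987, 0.158, -0.003], [0.158, 0.987, -0.001], [0.003, -0.002, -1.0]]
wrist_force: [0.4, 0.4, 1.2]
opening: 0.0644
grip_force: 0.0
```

{"api": "jog_arm", "payload": {
  "plan": [
    [-1,[0,0,0],0],
    [-1,[0,0,0],0],
    [-1,[0,0,0],0],
    [-1,[0,0,0],0],
    [-1,[0,0,0],0],
    [-1,[0,0,0],0]
  ]
}}

```text
time: 16.05
ee_pos: [0.559, 0.3392, 0.0331]
tcp_rot: [[-0.987, 0.158, 0.004], [0.158, 0.987, 0.002], [-0.003, 0.002, -1.0]]
wrist_force: [0.2, 0.6, 6.9]
opening: 0.0317
grip_force: 20.9
```

{"api": "jog_arm", "payload": {
  "plan": [
    [-1,[0.003,0,-0.018],0],
    [-1,[0.008,0,-0.035],0],
    [-1,[0.016,0,-0.055],0],
    [-1,[0.028,0,-0.075],0],
    [-1,[0.038,0,-0.09],0],
    [-1,[0.049,0,-0.107],0],
    [-1,[0.049,0,-0.107],0]
  ]
}}

```text
time: 16.63
ee_pos: [0.5275, 0.344, 0.098]
tcp_rot: [[-0.988, 0.157, 0.001], [0.157, 0.988, 0.001], [-0.001, 0.001, -1.0]]
wrist_force: [-1.0, -0.5, -1.3]
opening: 0.0309
grip_force: 21.3
```

Run:
```python
from h import *
go()
b=cap('side');np.savez('side3.npz',**b)
cv2.imwrite('pics/s3.png',cv2.resize(b['bgr'][40:190,190:320],(520,600),interpolation=cv2.INTER_CUBIC))
```

```text
t 16.63 at [0.5275 0.344  0.098 ] yaw 80.98 open 0.0309 grip 21.3 F [-1.  -0.5 -1.3] q6 -1.01
```

View pics/s3.png

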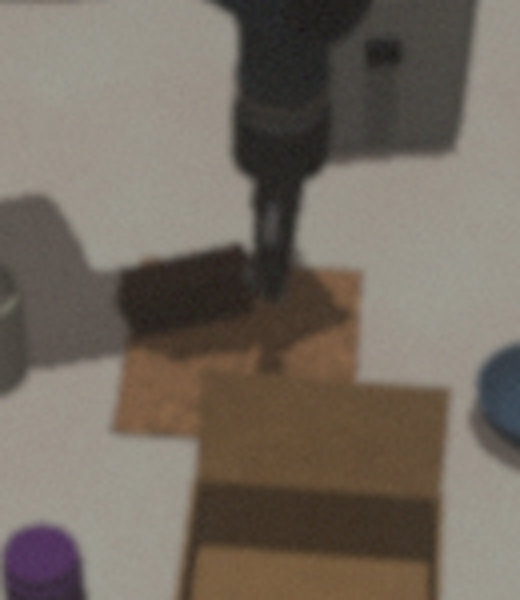

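The mill hangs from its head but is tilted only about 27° (its body is at (185,290) in this crop); pad friction holds it. Quick upward jerks should let the base swing down.

{"api": "jog_arm", "payload": {
  "plan": [
    [-1,[0,0,-0.07],0],
    [-1,[0,0,-0.14],0],
    [-1,[0,0,-0.2],0],
    [-1,[0,0,-0.14],0],
    [-1,[0,0,-0.2],0],
    [-1,[0,0,-0.14],0],
    [-1,[0,0,-0.2],0],
    [-1,[0,0,-0.14],0],
    [-1,[0,0,-0.2],0],
    [-1,[0,0,-0.2],0]
  ]
}}

```text
time: 17.52
ee_pos: [0.5288, 0.3433, 0.2108]
tcp_rot: [[-0.987, 0.158, -0.008], [0.158, 0.987, -0.003], [0.007, -0.004, -1.0]]
wrist_force: [2.6, 0.0, -0.5]
opening: 0.031
grip_force: 20.7
```

```bash
cat >> h.py <<'E'
def mill_angle():
    """dark reddish-brown blob of the held mill in side view -> tilt of its axis in the vertical plane through the head"""
    s=get_state();b=cap('side');p=np.array(s['ee_pos'])-[0,0,.003];a=np.arctan2(s['tcp_rot'][1][1],s['tcp_rot'][0][1])-np.pi/2
    e=np.array([np.cos(a),np.sin(a),0]);g=cv2.GaussianBlur(b['bgr'],(3,3),0).astype(int)
    m=((g.max(2)<75)&(g[...,2]-g[...,0]>6)).astype(np.uint8)
    c=pix(b,p); yy,xx=np.mgrid[:384,:512]; m[np.hypot(xx-c[0],yy-c[1])>85]=0
    m=cv2.morphologyEx(m,cv2.MORPH_OPEN,np.ones((3,3)))
    n,l,st,ce=cv2.connectedComponentsWithStats(m)
    for i in np.argsort(-st[1:,4])[:2]+1:
        cc=ce[i]; o,d=ray(b,*cc); nrm=np.cross(e,[0,0,1]); q=o+d*(nrm@(p-o))/(nrm@d); r=q-p
        print('blob',cc.round(1),'area',st[i,4],'rel along,up mm',(1e3*np.array([r@e,r[2]])).round(0),'tilt',round(float(np.degrees(np.arctan2(-r[2],-r@e))),1),'head px',c.round(0))
    return b,m
E
python3 - <<'E'
from h import *
go(); b,m=mill_angle()
b0=dict(np.load('side3.npz'));print(b0['bgr'][110:114,230:234].reshape(-1,3)[:4].tolist())
E
```

```text
t 17.52 at [0.5288 0.3433 0.2108] yaw 80.9 open 0.031 grip 20.7 F [ 2.6  0.  -0.5] q6 -1.01
blob [283.6  61.7] area 978 rel along,up mm [69. 66.] tilt -136.3 head px [260.  78.]
blob [215.9  25.9] area 954 rel along,up mm [-129.  163.] tilt -51.8 head px [260.  78.]
[[34, 39, 47], [34, 38, 47], [35, 40, 47], [34, 40, 48]]
```

Run:
```python
from h import *
b=cap('side');c=cap('wrist');np.savez('side4.npz',**b);np.savez('w4.npz',**c)
cv2.imwrite('pics/s4.png',np.hstack([cv2.resize(b['bgr'][30:150,190:310],(400,400)),cv2.resize(c['bgr'],(400,400))]));go()
```

```text
t 17.67 at [0.5294 0.3435 0.2171] yaw 80.91 open 0.0313 grip 20.7 F [-1.  -0.1 -1.6] q6 -1.01
```

View pics/s4.png

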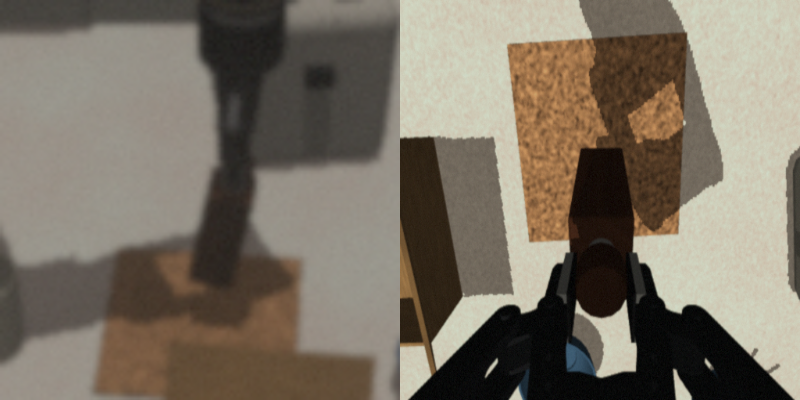

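The jerks swung the mill almost upright: its body runs from (238,170) to (212,285) in the side panel. I work out the exact tilt from the wrist view.

Run:
```python
from h import *
c=dict(np.load('w4.npz'));f=c['camera_matrix'][0,0];P=[]
for xl,xr,y in((580,621,149),(570,633,216)):
    u=((xl+xr)/2-400)*1.28;v=y*.96;w=(xr-xl)*1.28;o,d=ray(c,u,v);P.append(o+d*(f*.044/w))
r=P[1]-P[0];print(np.round(P,4),np.linalg.norm(r),r)
# also: intersect ray of edges with the vertical mill plane; head at tcp
e=np.array([.987,-.158,0]);n=np.cross(e,[0,0,1]);p=np.array([.5294,.3435,.214])
for u,v in(((600-400)*1.28,149*.96),((600-400)*1.28,216*.96)):
    pass
# edges predicted for tilt
for t in(70,75,80,85,90):
    a=np.radians(t);ax=np.cos(a)*e+np.sin(a)*np.array([0,0,1]);nn=-np.sin(a)*e+np.cos(a)*np.array([0,0,1])
    q=[pix(c,p-ax*L+nn*.022)/[1.28,.96]+[400,0] for L in(.132,.022)];print(t,np.round(q,0).tolist())
go((.5294,.3435,.33,80.9),(.43,.10,.33,85),(.43,-.15,.33,90),(.43,-.335,.33,90),(.43,-.335,.16,90))
```

```text
[[0.4926 0.3481 0.0711]
 [0.5107 0.3459 0.1749]] 0.10536871631517176 [ 0.01814822 -0.00216782  0.10377143]
70 [[602.0, 114.0], [603.0, 217.0]]
75 [[602.0, 129.0], [603.0, 218.0]]
80 [[602.0, 143.0], [603.0, 219.0]]
85 [[602.0, 157.0], [603.0, 221.0]]
90 [[602.0, 170.0], [602.0, 223.0]]
t 17.67 at [0.5294 0.3435 0.2171] yaw 80.91 open 0.0313 grip 20.7 F [-1.  -0.1 -1.6] q6 -1.01
[0.0, -0.0, -0.188] 0.0 rows 3
[0.099, -0.427, 0.0] -0.046 rows 7
[-0.036, -0.415, 0.0] -0.056 rows 6
[-0.0, -0.308, 0.0] 0.0 rows 5
[0.0, 0.0, 0.283] 0.0 rows 5
```

Run:
```python
from h import *
go((.5294,.3435,.33,80.9),(.49,.004,.33,85.4),(.451,-.335,.33,90),(.451,-.335,.157,90))
```

```text
t 17.67 at [0.5294 0.3435 0.2171] yaw 80.91 open 0.0313 grip 20.7 F [-1.  -0.1 -1.6] q6 -1.01
[0.0, -0.0, -0.188] 0.0 rows 3
[-0.025, -0.569, 0.0] -0.05 rows 9
[0.019, -0.568, 0.0] -0.051 rows 9
[0.0, 0.0, 0.288] 0.0 rows 5
```

{"api": "jog_arm", "payload": {
  "plan": [
    [-1,[0,0,0],0],
    [-1,[0,0,-0.03],0],
    [-1,[0,0,-0.08],0],
    [-1,[0,0,-0.13],0],
    [-1,[0,0,-0.17],0],
    [-1,[0,0,-0.188],0],
    [-1,[0,0,-0.188],0]
  ],
  "squeeze": 40
}}

```text
time: 18.25
ee_pos: [0.5296, 0.3437, 0.3337]
tcp_rot: [[-0.987, 0.158, 0.009], [0.158, 0.987, 0.004], [-0.009, 0.005, -1.0]]
wrist_force: [1.1, 1.3, -2.1]
opening: 0.0303
grip_force: 41.7
```

{"api": "jog_arm", "payload": {
  "plan": [
    [-1,[0,-0.03,0],0],
    [-1,[-0.005,-0.08,0],-0.01],
    [-1,[-0.01,-0.14,0],-0.01],
    [-1,[-0.012,-0.2,0],-0.02],
    [-1,[-0.015,-0.26,0],-0.02],
    [-1,[-0.017,-0.32,0],-0.03],
    [-1,[-0.02,-0.38,0],-0.03],
    [-1,[-0.022,-0.44,0],-0.04],
    [-1,[-0.024,-0.51,0],-0.05],
    [-1,[-0.025,-0.569,0],-0.05]
  ]
}}

```text
time: 19.08
ee_pos: [0.4875, 0.0019, 0.3271]
tcp_rot: [[-0.997, 0.08, -0.002], [0.08, 0.997, -0.0], [0.002, -0.0, -1.0]]
wrist_force: [0.7, 0.2, -1.9]
opening: 0.0302
grip_force: 41.6
```

{"api": "jog_arm", "payload": {
  "plan": [
    [-1,[0,-0.06,0],0],
    [-1,[0.005,-0.12,0],-0.01],
    [-1,[0.008,-0.19,0],-0.02],
    [-1,[0.01,-0.26,0],-0.03],
    [-1,[0.012,-0.33,0],-0.04],
    [-1,[0.014,-0.4,0],-0.05],
    [-1,[0.016,-0.46,0],-0.051],
    [-1,[0.018,-0.52,0],-0.051],
    [-1,[0.019,-0.555,0],-0.051],
    [-1,[0.019,-0.568,0],-0.051]
  ]
}}

```text
time: 19.92
ee_pos: [0.4494, -0.3382, 0.3268]
tcp_rot: [[-1.0, 0.004, -0.001], [0.004, 1.0, -0.0], [0.001, -0.0, -1.0]]
wrist_force: [-0.2, -0.0, -2.4]
opening: 0.0302
grip_force: 41.6
```

{"api": "jog_arm", "payload": {
  "plan": [
    [-1,[0,0,0],0],
    [-1,[0,0,0.04],0],
    [-1,[0,0,0.1],0],
    [-1,[0,0,0.16],0],
    [-1,[0,0,0.21],0],
    [-1,[0,0,0.25],0],
    [-1,[0,0,0.265],0],
    [-1,[0,0,0.27],0],
    [-1,[0,0,0.27],0]
  ]
}}

```text
time: 20.67
ee_pos: [0.4511, -0.3339, 0.1662]
tcp_rot: [[-1.0, -0.001, -0.001], [-0.001, 1.0, 0.001], [0.001, 0.001, -1.0]]
wrist_force: [-0.3, 0.1, -1.2]
opening: 0.0302
grip_force: 41.5
```

Run:
```python
from h import *
go((.451,-.335,.149,90),(.43,-.335,.149,90))
c=cap('wrist');np.savez('w5.npz',**c)
p=np.array(get_state()['ee_pos'])-[0,0,.003];e=np.array([1,0,0.])
for t in(75,80,85,90):
    a=np.radians(t);ax=np.cos(a)*e+np.sin(a)*np.array([0,0,1]);nn=-np.sin(a)*e+np.cos(a)*np.array([0,0,1])
    print(t,[np.round(pix(c,p-ax*L+nn*.022),0).tolist() for L in(.132,.022)])
cv2.imwrite('pics/p.png',np.hstack([cv2.resize(c['bgr'][100:330,150:380],(400,400)),cv2.resize(cap('side')['bgr'][220:350,190:320],(400,400))]))
```

```text
t 20.67 at [ 0.4511 -0.3339  0.1662] yaw 90.06 open 0.0302 grip 41.5 F [-0.3  0.1 -1.2] q6 -2.41
[0.0, -0.002, 0.029] 0.001 rows 1
[0.035, -0.0, 0.0] 0.0 rows 1
75 [[258.0, 125.0], [258.0, 211.0]]
80 [[258.0, 139.0], [258.0, 212.0]]
85 [[258.0, 152.0], [258.0, 214.0]]
90 [[258.0, 165.0], [258.0, 216.0]]
```

View pics/p.png

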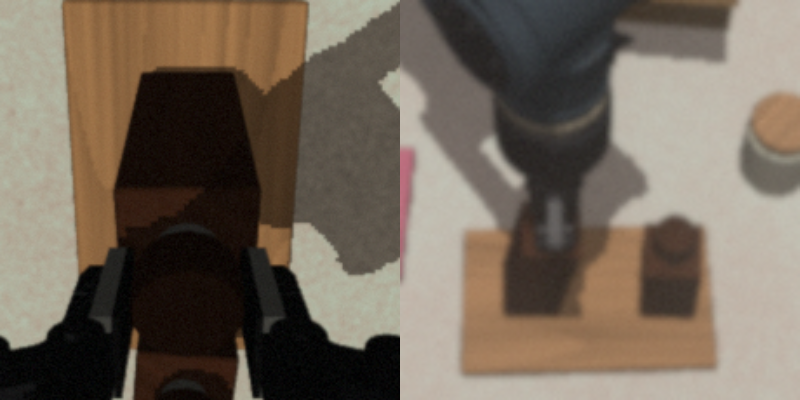

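The mill hangs over the free half of the board about 9° off upright, and the salt mill is clear. I lower it until the base edge touches.

{"api": "jog_arm", "payload": {
  "plan": [
    [-1,[0,0,0.01],0],
    [-1,[0,0,0.018],0],
    [-1,[0,0,0.022],0],
    [-1,[0,0,0.024],0],
    [-1,[0,0,0.024],0]
  ],
  "squeeze": 20
}}

```text
time: 21.18
ee_pos: [0.4535, -0.3367, 0.1572]
tcp_rot: [[-1.0, 0.001, 0.007], [0.001, 1.0, -0.005], [-0.007, -0.005, -1.0]]
wrist_force: [0.4, 4.0, 23.5]
opening: 0.0307
grip_force: 44.2
```

{"api": "jog_arm", "payload": {
  "plan": [
    [-1,[0,0,-0.005],0],
    [-1,[0.008,0,-0.006],0],
    [-1,[0.016,0,-0.006],0],
    [-1,[0.024,0,-0.006],0],
    [-1,[0.032,0,-0.006],0],
    [-1,[0.035,0,-0.006],0],
    [-1,[0.035,0,-0.006],0]
  ],
  "squeeze": 20
}}

```text
time: 21.77
ee_pos: [0.4297, -0.3359, 0.1558]
tcp_rot: [[-1.0, 0.001, 0.001], [0.001, 1.0, -0.001], [-0.001, -0.001, -1.0]]
wrist_force: [0.1, -1.0, 4.8]
opening: 0.0305
grip_force: 42.8
```

```bash
cat > ang.py <<'E'
from h import *
# tilt from wrist view: row of the mill's far base edge (dark mill against pale board) along the mill's middle column
go(); c=cap('wrist');st=get_state();p=np.array(st['ee_pos'])-[0,0,.007];e=np.array([1,0,0.])
col=int(round(pix(c,p)[0]));v=cv2.GaussianBlur(c['bgr'],(3,3),0).max(2)[:,col-4:col+5].mean(1)
print('col',col,'profile 90-230',v[90:230:5].round().astype(int).tolist())
for t in(80,85,90,95):
    a=np.radians(t);ax=np.cos(a)*e+np.sin(a)*np.array([0,0,1]);nn=-np.sin(a)*e+np.cos(a)*np.array([0,0,1])
    print(t,[np.round(pix(c,p-ax*L+nn*.022),0).tolist() for L in(.136,.026)])
E
python3 ang.py
```

```text
t 21.77 at [ 0.4297 -0.3359  0.1558] yaw 89.95 open 0.0305 grip 42.8 F [ 0.1 -1.   4.8] q6 -2.44
col 260 profile 90-230 [171, 171, 171, 171, 171, 172, 172, 122, 149, 153, 153, 153, 152, 151, 151, 20, 16, 15, 16, 15, 15, 16, 15, 14, 15, 33, 27, 24]
80 [[259.0, 136.0], [260.0, 204.0]]
85 [[259.0, 149.0], [260.0, 206.0]]
90 [[259.0, 163.0], [260.0, 209.0]]
95 [[259.0, 176.0], [260.0, 212.0]]
```

The mill's base edge is at row 163, which means it stands upright and seated. Release and retreat.

{"api": "jog_arm", "payload": {
  "plan": [
    [0.3,[0,0,0],0],
    [0.3,[0,0,0],0],
    [0.3,[0,0,0],0],
    [0.3,[0,0,-0.02],0],
    [0.3,[0,0,-0.06],0],
    [0.3,[0,0,-0.12],0],
    [0.3,[0,0,-0.19],0],
    [0.3,[0,0,-0.25],0],
    [0.3,[0,0,-0.25],0],
    [0.3,[0,0,-0.25],0]
  ]
}}

```text
time: 22.65
ee_pos: [0.4305, -0.3355, 0.3075]
tcp_rot: [[-1.0, -0.0, 0.003], [-0.0, 1.0, -0.003], [-0.003, -0.003, -1.0]]
wrist_force: [-1.0, 0.8, -0.2]
opening: 0.0556
grip_force: 0.0
```

{"api": "jog_arm", "payload": {
  "plan": [
    [0.3,[0,0.06,0],0],
    [0.3,[0,0.12,0],0],
    [0.3,[0,0.18,0],0],
    [0.3,[0,0.25,0],0],
    [0.3,[0,0.31,0],0],
    [0.3,[0,0.37,0],0],
    [0.3,[0,0.4,0],0],
    [0.3,[0,0.4,0],0]
  ]
}}

```text
time: 23.32
ee_pos: [0.4273, -0.0906, 0.3034]
tcp_rot: [[-1.0, -0.005, -0.006], [-0.005, 1.0, 0.004], [0.006, 0.004, -1.0]]
wrist_force: [-0.3, 0.3, -0.5]
opening: 0.056
grip_force: 0.0
```

Run:
```python
from h import *
go()
a=cap('top');b=cap('side')
def blob(c,bx,f,n):
    x0,y0,x1,y1=bx;k=cv2.GaussianBlur(c['bgr'],(3,3),0)[y0:y1,x0:x1].astype(int);m=f(k).astype(np.uint8)
    N,l,st,ce=cv2.connectedComponentsWithStats(m)
    for i in np.argsort(-st[1:,4])[:3]+1:print(n,'bbox',(st[i,:4]+[x0,y0,0,0]).tolist(),'area',st[i,4])
dark=lambda k:k.max(2)<70
blob(a,(350,160,415,260),dark,'top dark');blob(b,(205,250,300,345),dark,'side dark')
def box(c,x,y,z0,h,w=.022):
    P=np.array([pix(c,[x+i*w,y+j*w,z]) for i in(-1,1) for j in(-1,1) for z in(z0,z0+h)]);return P.min(0).round(0).tolist(),P.max(0).round(0).tolist()
print('expect top mill',box(a,.43,-.335,.012,.11),box(a,.43,-.335,.122,.03,.011),'side',box(b,.43,-.335,.012,.11),box(b,.43,-.335,.122,.03,.011))
print('canister lid expect top',pix(a,[.64,-.22,.08]),'side',pix(b,[.64,-.22,.08]))
hs=cv2.cvtColor(b['bgr'],cv2.COLOR_BGR2HSV)
for n,c,z in(('top',a,.08),('side',b,.08)):
    h=cv2.cvtColor(c['bgr'],cv2.COLOR_BGR2HSV);u,v=pix(c,[.64,-.22,z]).astype(int);x0,y0=u-25,v-25
    m=((h[y0:y0+50,x0:x0+50,1]>80)&(h[y0:y0+50,x0:x0+50,0]<25)).astype(np.uint8);q=cv2.connectedComponentsWithStats(m);i=1+np.argmax(q[2][1:,4]);print(n,'lid',q[3][i]+[x0,y0],q[2][i,2:].tolist(),onz(c,*(q[3][i]+[x0,y0]),z)[:2])
np.savez('top9.npz',**a);np.savez('side9.npz',**b)
# flap free edges expected px at angle 2.4
C=np.array([.536,.022,0]);r=np.radians(-7.3);ex=np.array([np.cos(r),np.sin(r),0]);ey=np.array([-np.sin(r),np.cos(r),0])
for s in(1,-1):
  for t in(1.8,2.1,2.4):print(s,t,[pix(a,C+ex*q+ey*s*(.09-.08*np.cos(t))+[0,0,.08+.08*np.sin(t)]).round(0).tolist() for q in(-.09,.09)])
h=cv2.cvtColor(a['bgr'],cv2.COLOR_BGR2HSV);m=((h[...,1]>75)&(h[...,0]<25)).astype(np.uint8)
for row in(165,190):
  xs=np.where(m[row,182:330])[0]+182;print('row',row,'runs',[(int(g[0]),int(g[-1])) for g in np.split(xs,np.where(np.diff(xs)>1)[0]+1)])
```

```text
t 23.32 at [ 0.4273 -0.0906  0.3034] yaw 90.26 open 0.056 grip 0.0 F [-0.3  0.3 -0.5] q6 -2.04
top dark bbox [350, 160, 33, 83] area 799
top dark bbox [372, 215, 31, 19] area 416
top dark bbox [385, 173, 11, 21] area 90
side dark bbox [222, 306, 17, 18] area 284
side dark bbox [269, 310, 17, 12] area 185
side dark bbox [223, 294, 14, 9] area 61
expect top mill ([372.0, 211.0], [405.0, 235.0]) ([391.0, 214.0], [405.0, 226.0]) side ([220.0, 287.0], [240.0, 325.0]) ([225.0, 286.0], [235.0, 301.0])
canister lid expect top [343.47739321 141.94765923] side [313.402877   258.56356267]Traceback (most recent call last):
  File "<stdin>", line 17, in <module>
    return _wrapfunc(a, 'argmax', axis=axis, out=out, **kwds)
    return bound(*args, **kwds)
ValueError: attempt to get argmax of an empty sequence
```

The mill stands where intended: the side and top blobs match an upright model. I move the arm back towards its start for an unobstructed check of the flaps and canister.

{"api": "jog_arm", "payload": {
  "plan": [
    [0.3,[0,0.06,0],0],
    [0.3,[0,0.12,0],0],
    [0.3,[0,0.18,0],0],
    [0.3,[0,0.24,0],0],
    [0.3,[0,0.3,0],0],
    [0.3,[0,0.36,0],0],
    [0.3,[0,0.42,0],0],
    [0.3,[0,0.48,0],0],
    [0.3,[0.02,0.54,0],0],
    [0.3,[0.04,0.6,0],0]
  ]
}}

```text
time: 24.25
ee_pos: [0.4069, 0.2655, 0.3045]
tcp_rot: [[-1.0, 0.002, -0.001], [0.002, 1.0, -0.001], [0.001, -0.001, -1.0]]
wrist_force: [-0.1, -0.4, -0.3]
opening: 0.0558
grip_force: 0.0
```

{"api": "jog_arm", "payload": {
  "plan": [
    [0.3,[0.04,0.06,0],0],
    [0.3,[0.08,0.11,0],0],
    [0.3,[0.12,0.16,0],0],
    [0.3,[0.16,0.21,0],0],
    [0.3,[0.2,0.26,0],0],
    [0.3,[0.2,0.32,0],0],
    [0.3,[0.2,0.35,0],0],
    [0.3,[0.2,0.35,0],0],
    [0.3,[0.2,0.35,0],0]
  ]
}}

```text
time: 25.0
ee_pos: [0.2868, 0.4747, 0.3041]
tcp_rot: [[-1.0, -0.0, -0.001], [-0.0, 1.0, -0.002], [0.001, -0.002, -1.0]]
wrist_force: [0.0, -0.5, -0.4]
opening: 0.0554
grip_force: 0.0
```

Run:
```python
from h import *
go()
a=cap('top');b=cap('side')
for n,c in(('top',a),('side',b)):
    h=cv2.cvtColor(c['bgr'],cv2.COLOR_BGR2HSV);u,v=pix(c,[.64,-.22,.08]).astype(int);x0,y0=u-14,v-14
    m=((h[y0:y0+28,x0:x0+28,1]>70)&(h[y0:y0+28,x0:x0+28,0]<25)).astype(np.uint8);q=cv2.connectedComponentsWithStats(m)
    for i in range(1,q[0]):
        if q[2][i,4]>30:print(n,'lid',(q[3][i]+[x0,y0]).round(1),q[2][i,2:].tolist(),onz(c,*(q[3][i]+[x0,y0]),.08)[:2].round(3))
C=np.array([.536,.022,0]);r=np.radians(-7.3);ex=np.array([np.cos(r),np.sin(r),0]);ey=np.array([-np.sin(r),np.cos(r),0])
h=cv2.cvtColor(a['bgr'],cv2.COLOR_BGR2HSV);m=((h[...,1]>75)&(h[...,0]<25)).astype(np.uint8)
for s in(1,-1):
  for t in(1.57,1.8,2.1,2.4):print(s,t,pix(a,C+ey*s*(.09-.08*np.cos(t))+[0,0,.08+.08*np.sin(t)]).round(0).tolist())
for row in(170,180,190):
  xs=np.where(m[row,182:330])[0]+182;print('row',row,'runs',[(int(g[0]),int(g[-1])) for g in np.split(xs,np.where(np.diff(xs)>1)[0]+1)])
k=cv2.GaussianBlur(b['bgr'],(3,3),0)[250:345,205:300];q=cv2.connectedComponentsWithStats((k.max(2)<70).astype(np.uint8));print('side dark',[(s[:4]+[205,250,0,0]).tolist() for s in q[2][1:] if s[4]>40])
```

```text
t 25.0 at [0.2868 0.4747 0.3041] yaw 90.01 open 0.0554 grip 0.0 F [ 0.  -0.5 -0.4] q6 -0.74
top lid [342.5 141.8] [21, 20, 320] [ 0.64  -0.217]
side lid [314.5 259.7] [22, 20, 324] [ 0.642 -0.223]
1 1.57 [212.0, 161.0]
1 1.8 [205.0, 160.0]
1 2.1 [196.0, 159.0]
1 2.4 [190.0, 160.0]
-1 1.57 [287.0, 174.0]
-1 1.8 [294.0, 175.0]
-1 2.1 [303.0, 178.0]
-1 2.4 [310.0, 180.0]
row 170 runs [(189, 311)]
row 180 runs [(186, 309)]
row 190 runs [(184, 308)]
side dark [[222, 288, 18, 36], [269, 292, 18, 31]]
```

```bash
python3 -c "
from cell import *
print(hand_in())"
```

```text
the job is handed in; nothing more can be done
None
```

The job is done and handed in after about 25 s of the 72 s allowed: the mill stands upright on the serving board beside the salt mill, both flaps are folded back to about 2.4 rad, and the canister stands on the counter.

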